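# Reversal check of a dowel-machine spindle with a torpedo level

## Robot

A 6-joint arm with a two-finger parallel gripper is mounted at the origin on the work surface. World frame = base frame: x ahead of the robot, y to its left, z up, the work surface at z = 0. Lengths are in m, angles in rad, forces in N, time in s.
With the tool pointing down it reaches from about 0.275 to 0.725 m from the base axis. Payload 15.9 kg.
Tool frame: the origin (TCP) lies at the centre of the arm's flange, where the gripper is bolted on; the fingertips stand bot.tcp_to_tips ahead of it and the grasp point (between the pads) lies 155 mm ahead of it (bot.tcp_to_tips is the distance from the TCP to the fingertips, in m); z points along the fingers, y is the line along which they close (so a half turn about z gives the same grasp; the last joint's range is limited). The gripper opens to 85 mm and grips with 20 to 120 N. Pads are 22 mm wide; open, the fingers measure 114 mm over their backs; the gripper's body (76 mm by 85 mm) begins 54 mm behind the grasp point. The pads swing forward as they close: fully open they stand 13 mm farther back than shut.
Start: joints at [1.329, 0.213, -0.034, 1.323, 0, 1.571], TCP at [0.12, 0.485, 0.405] pointing down, gripper open.
Joint ranges: [-2.98, 2.98], [-0.74, 1.72], [-1.14, 1.35], [-2.1, 2.04], [-1.57, 1.44], [-3.14, 3.14]. Speed limits (rad/s): [1.89, 1.89, 2.39, 2.57, 3.14, 3.14].

## Interface

Orientations are given as a rotation vector (axis times angle).
In Python, from plant import bot gives the robot as it stands. The module is installed in compiled form; this text tells all that it offers.
- The arm moves only by the tool step_arm, never from a script. Its argument "rows" is a list that holds one entry, the list of rows, each a list of 7 numbers: the closure, from 0 (fully open) to 1 (shut), then the shift along the tool's x, y, z in units of 12 cm (1.0 is 12 cm), then the turn, a rotation vector about the tool's x, y, z in units of pi/2 rad (1.0 is pi/2 rad). A call has 1 to 10 rows; each row shifts and turns the commanded pose from where the row before left it, along the tool's axes as they then stand; what a row does not reach is not made up. A row lasts 1/12 s, in which the tool goes at most 41.7 mm and 7.16 degrees, less where a joint would pass 70% of its speed; a pose out of reach is approached as far as the arm can. A call with a number of a shift or a turn outside -1 to 1 is refused whole. A call with a gripper value outside its range is refused whole. The fingers move at their own pace and stop on an object; the grip force is fixed at half the most. Time passes only in rows, so rows that do not move let the fingers close. It gives the time, the measured TCP pose, the force, the opening and the grip force at its end, in the units of the state.
- bot.get_obs(): the state, without advancing time (a new reading comes with each control period).
- bot.capture(name): name is "scene" or "top" or "wrist"; returns the picture (400x640x3 uint8, blue, green, red); there is no depth.
- bot.camera_info(name): a dict with "K" (3x3 intrinsics, pixels), "D" ([k1, k2, p1, p2, k3] as OpenCV has them; the pictures are not rectified), "R" (3x3) and "t" (3): a world point X has camera coordinates R X + t; the wrist camera has in their place "mount" (4x4, takes a point from camera to tool coordinates, whose origin is the TCP and whose axes are the flange's). Camera axes: x right, y down, z forward; pixel columns grow to the right and rows downward; lengths in m; the calibration is good to about 2 mm. A picture is of the moment at which its call begins: read the wrist's pose just before it. camera_info takes no time and is no camera call.
- bot.job_done(): hands the job in; it is judged then, once.
The state is a dict: "time": time; "qpos": joint angles; "dq": joint speeds; "joint_efforts": joint torques, N m; "eef_pos": TCP position; "tcp_rot": TCP orientation; "force": force on the tool from outside, world axes, zero at the start; "moment": the same for the moment, N m; "width": opening from 0.0 (shut) to 1.0 (fully open); "gripper_force": force on a finger pad.
Only numpy, scipy, OpenCV 4.12 (cv2) and the standard library are available. Lean on these libraries where they do the work, as an engineer would, in place of code of your own. Each camera call takes 0.05 s, during which the arm holds its last target. There are 200 camera calls.

## Task

Check the dowel machine's spindle with the spirit level from the sloping tool rest: balance the level upright and lengthways on the crown of the round steel housing, midway between the belt guard and the sheet-metal hood, with its hang-hole end towards the hood, and let go so that it settles there by itself for the first reading. Then lift it off, turn it end for end and balance it in the same place, hang-hole end towards the belt guard, for the second reading, and leave it there. Do not bump the hood, and leave the other tools and parts on the bench where they are.

Things in the scene. Friction and masses are not known exactly. Their poses are not given: they have to be found in the camera images.
- level: Spirit level: aluminium torpedo level 200 mm long (x), 24 wide (y), 40 high (z), about 0.3 kg, green vial on top, flat base, balancing 7 mm from the middle towards the square end. Origin: middle of the underside; x points to the hang-hole end, z from base to top. It starts on its base on the slope of the tool rest, square end against the lip, hole end uphill, in any of the three places.
- hole_end (a point): Tip of the level's low hang-hole nose: 100 mm along +x from the level's origin, 10 mm above its base. The nose is only 20 mm high and runs from x = +68 to +100 mm; from -100 to +68 mm the level has its full 40 mm height.
- crown (a point): Middle of the top line of the spindle housing, a level ground steel cylinder 100 mm across, 250 mm bare length, fixed. 158 mm above the table. y along the axis to the belt guard, z up, x away from the robot. The level stands on it only with its middle within about 5 mm of the top line: it rolls over about 2 degrees per mm off. Place and yaw vary.
- hood: Galvanised dust hood over the -y end of the spindle, fixed to the machine. Origin on the table 158 mm straight below the crown point, axes as the crown's. The box spans x -95 to +95 mm, y -275 to -130 mm, 325 mm high; a hose leads off its -y side.
- guard: Grey sheet-metal belt guard at the +y end of the spindle, fixed; origin and axes as the hood's. It spans y +128 to +184 mm (spindle tail to +215), x -75 to +255 mm, 182 mm high, which is 24 mm above the crown. Behind the housing lies the motor: x +129 to +261 mm, y -110 to +110 mm, 182 mm high.
- rest: Sloping wooden tool rest, fixed, 216 mm wide (y), 220 long (x). Origin on the table under its middle. Its slope rises along +x at 31.5 degrees from a lip (18 mm above the slope) at x = -95 mm, z = 28 mm. Three 200 mm tools stand along it against the lip, at y = -67, 0, +67 mm; the middles of their undersides are at x = -9, z = 81 mm. Place and yaw vary.
- winding_stick: Bystander on the tool rest: a dark hardwood bar 200 x 16 x 38 mm. Origin at the middle of its underside, x along it.
- parallel: Bystander on the tool rest: a solid steel bar 200 x 20 x 26 mm. Origin at the middle of its underside, x along it.
- jar: Bystander: a glass jar with a steel lid, 60 mm across, 85 mm high, standing behind the bottle. Origin at the centre of its underside.
- offcut: Bystander: a softwood offcut 100 x 38 x 60 mm beyond the jar. Origin at the centre of its underside, x along it.
- hammer: Bystander: a hammer with a wooden handle, lying in front of the machine, under 40 mm high. Its x axis runs from the handle to the head.
- wrench: Bystander: an open-ended wrench lying in front of the tool rest, under 20 mm high. Its x axis runs along it.
- mug: Bystander: a white mug, 80 mm across and 95 mm high, to the left of the tool rest. Origin at the centre of its underside.
- bolt: Bystander: a hexagon-headed steel bolt standing on its 22 mm head, 59 mm high, between the belt guard and the robot. Origin at the centre of its underside.
- bottle: Bystander: a white glue bottle, 50 mm across and 190 mm high, standing between the belt guard and the tool rest. Origin at the centre of its underside.
Mind the look-alikes: they are no part of the job. There is more than one size of the level; the one meant has the size given above.

How it is judged:
By the outcome, as a careful person would: the job done as asked, in the order asked, and still so for the second after the job is handed in, with the robot touching nothing.
It also fails if it takes over 54 s, if anything falls off the work surface, if the arm or the gripper's body presses on something with over 40 N, if the wrist force passes 120 N, or if a joint passes its speed limit or range.

## Working session

There is one attempt and no reset: what is moved stays moved. The work goes in short steps, Python scripts to look and compute and a tool call to move; the robot and the scene stay as the last step left them, time stands still between calls to the robot, and variables do not carry over. Pictures are saved under pics/ and viewed, at most 10 in all, crops included, and the job is handed in when it is done.

Besides the shell and the picture viewer there is one more tool, called after ">>>" in YAML: its name, and indented under it one key for each argument. step_arm: Moves the arm, as the interface text tells. Shifts and turns lie within -1 to 1; 1 stands for 12 cm of shift or pi/2 rad of turn. Its arguments: {"type":"object","properties":{"rows":{"type":"array","items":{"type":"array","items":{"type":"array","items":{"type":"number"}}}}},"required":["rows"]}

```bash
mkdir -p pics; cat > h.py <<'E'
import numpy as np, cv2
from scipy.spatial.transform import Rotation as Ro
from plant import bot
def cam(n,obs=None):
    c=bot.camera_info(n);K=np.array(c["K"]);D=np.array(c["D"],float)
    if "mount" in c and c.get("mount") is not None:
        o=obs or bot.get_obs();T=np.eye(4);T[:3,:3]=Ro.from_rotvec(o["tcp_rot"]).as_matrix();T[:3,3]=o["eef_pos"]
        M=T@np.array(c["mount"]);R=M[:3,:3].T;t=-R@M[:3,3]
    else: R=np.array(c["R"]);t=np.array(c["t"])
    return K,D,R,t
def ray(c,p):
    K,D,R,t=c;u=cv2.undistortPoints(np.array([[p]],float),K,D)[0,0]
    d=R.T@np.array([u[0],u[1],1]);return -R.T@t,d/np.linalg.norm(d)
def onz(c,p,z):
    o,d=ray(c,p);return o+d*(z-o[2])/d[2]
def proj(c,X):
    K,D,R,t=c;return cv2.projectPoints(np.atleast_2d(np.array(X,float)),cv2.Rodrigues(R)[0],t,K,D)[0][:,0]
E
python3 - <<'E'
from h import *
o=bot.get_obs();print(o["eef_pos"],o["tcp_rot"],o["time"],bot.tcp_to_tips,o["width"])
a=bot.capture("scene");b=bot.capture("top")
cv2.imwrite("pics/s0.png",a);cv2.imwrite("pics/t0.png",b)
for n in("scene","top"):
    c=cam(n);print(n,c[0].tolist(),(-c[2].T@c[3]).round(3),c[2][2].round(2))
print(np.array(bot.camera_info("wrist")["mount"]).round(3).tolist())
E
```

```text
[0.11970558 0.48530354 0.40423031] [-3.78940691e-01 -3.11852838e+00  1.70064634e-03] 0.0 0.1734 1.002071875713432
scene [[426.6622024678554, 0.0, 320.1357249691521], [0.0, 426.6622024678554, 200.356668938242], [0.0, 0.0, 1.0]] [0.909 0.847 0.936] [-0.36 -0.61 -0.71]
top [[371.3175044552708, 0.0, 323.5007003667247], [0.0, 371.3175044552708, 207.9886412251354], [0.0, 0.0, 1.0]] [0.437 0.142 1.153] [ 0.05  0.   -1.  ]
[[0.001, -0.949, -0.314, 0.082], [1.0, 0.001, 0.0, 0.001], [0.0, -0.314, 0.949, 0.03], [0.0, 0.0, 0.0, 1.0]]
```

View pics/s0.png

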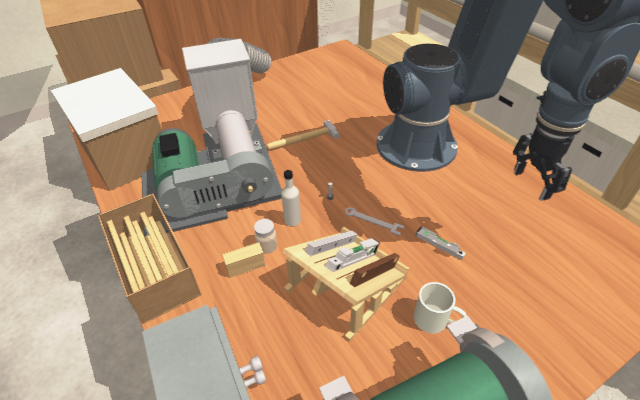

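View pics/t0.png

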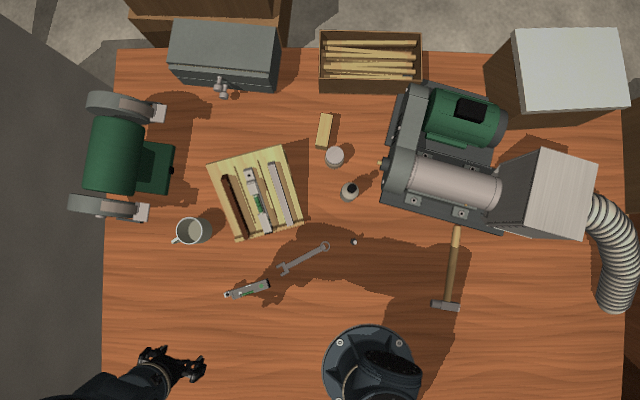

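```bash
python3 - <<'E'
import cv2,numpy as np
b=cv2.imread("pics/t0.png");a=cv2.imread("pics/s0.png")
r=cv2.resize(b[140:245,200:310],None,fx=3.6,fy=3.6,interpolation=cv2.INTER_CUBIC)
m=cv2.resize(b[75:245,370:610],None,fx=3.3,fy=3.3,interpolation=cv2.INTER_CUBIC)
cv2.imwrite("pics/m.png",m)
s=cv2.resize(a[225:300,280:410],None,fx=3,fy=5.04,interpolation=cv2.INTER_CUBIC)
s=cv2.resize(s,(390,378));cv2.imwrite("pics/r.png",np.hstack([r,s]))
E
```

```text
(no output)
```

View pics/m.png

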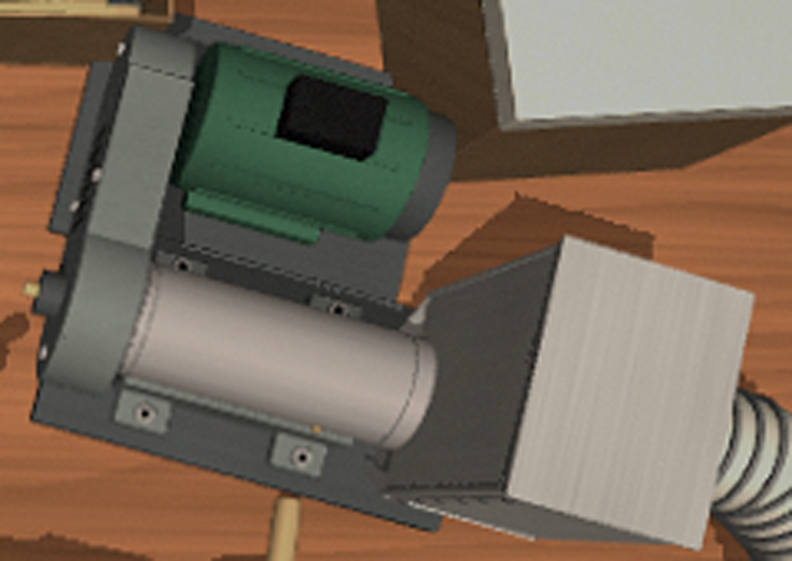

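View pics/r.png

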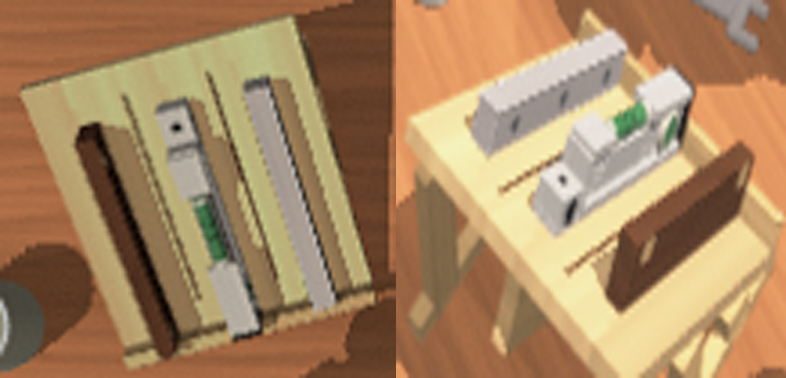

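```bash
python3 - <<'E'
from h import *
c=cam("top")
r=lambda u,v:(200+(u-1.3)/3.6,140+(v-1.3)/3.6); m=lambda u,v:(370+(u-1.1)/3.3,75+(v-1.1)/3.3)
def p(n,q,z): 
    x=onz(c,q,z);print(n,x.round(4));return x
a=p("nose",r(172,102),.1503);b=p("sq",r(243,335),.0629)
d=a-b;print("len",np.hypot(*d[:2]),"yaw",np.degrees(np.arctan2(d[1],d[0])))
yl=np.arctan2(d[1],d[0]);e=np.array([np.cos(yl),np.sin(yl)])
print("rest org",a[:2]-.0658*e,b[:2]+.1152*e)
R=[p("rest",r(*q),z) for q,z in(((22,90),.1536),((292,17),.1536))]
w=R[0]-R[1];print(np.hypot(*w[:2]),"yaw",np.degrees(np.arctan2(w[1],w[0]))-90,"org",(R[0]+R[1])[:2]/2-.11*np.array([w[1],-w[0]])/np.hypot(*w[:2]))
H=[p("hood",m(*q),.325) for q in((567,236),(753,293),(698,549),(508,497))]
ax=[H[0]-H[1],H[3]-H[2],H[0]-H[3],H[1]-H[2]]
for v in ax:print(np.hypot(*v[:2]),np.degrees(np.arctan2(v[1],v[0])))
cen=sum(H)/4
yw=np.radians(np.mean([np.degrees(np.arctan2(ax[i][1],ax[i][0]))-(90 if i<2 else 0) for i in range(4)]))
print("yaw m",np.degrees(yw),"crown",cen[:2]+.2025*np.array([-np.sin(yw),np.cos(yw)]))
# silhouette of housing: edges in crop
for q in[(155,268),(420,340),(125,378),(380,447)]: p("hs",m(*q),.158)
G=[p("guard",m(*q),.182) for q in((196,70),(150,245))]
# housing axis from tangent planes: bisector in plane normal to axis
o=-c[2].T@c[3];u=np.array([-np.sin(yw),np.cos(yw),0]);x=np.array([np.cos(yw),np.sin(yw),0])
for A,B in(((155,268),(125,378)),((287,304),(252,412)),((420,340),(380,447))):
    al=[]
    for q in(A,B):
        _,dd=ray(c,m(*q));al.append(np.arctan2(dd@x,-dd[2]))
    s=(al[0]+al[1])/2;h=(al[0]-al[1])/2
    L=(o[2]-.108)/np.cos(s);print("axis offset x'",o@x+np.tan(s)*(o[2]-.108),"radius",L*np.sin(h))
print("crown x' from hood",cen@x)
E
```

```text
nose [0.5953 0.3558 0.1503]
sq [0.4187 0.3102 0.0629]
len 0.1824504703938549 yaw 14.477659256118693
rest org [0.53162588 0.33933637] [0.53022147 0.33897374]
rest [0.6024 0.4706 0.1536]
rest [0.6613 0.2658 0.1536]
0.2131000994450856 yaw 16.059436284107193 org [0.52614932 0.33780634]
hood [ 0.6343 -0.3587  0.325 ]
hood [ 0.5985 -0.5009  0.325 ]
hood [ 0.4154 -0.4536  0.325 ]
hood [ 0.4499 -0.3119  0.325 ]
0.146629010826824 75.87532889030605
0.1458920094232815 76.31512041416607
0.190156491682023 -14.24806085454976
0.18903972527717394 -14.473471165712844
yaw m -14.13277067894762 crown [ 0.57396694 -0.20989976]
hs [ 0.6362 -0.1047  0.158 ]
hs [ 0.5818 -0.3284  0.158 ]
hs [ 0.5446 -0.0801  0.158 ]
hs [ 0.4921 -0.2934  0.158 ]
guard [ 0.7965 -0.1332  0.182 ]
guard [ 0.6501 -0.0947  0.182 ]
axis offset x' 0.6050163795721348 radius 0.04873034918072794
axis offset x' 0.6057135658541695 radius 0.04862904608611428
axis offset x' 0.606597013234599 radius 0.0490671548589346
crown x' from hood 0.6078455701318717
```

```bash
cat >> h.py <<'E'
s5,c5=np.sin(np.radians(31.5)),np.cos(np.radians(31.5))
def levelR(yaw): # level axes on slope, columns
    return Ro.from_euler('z',yaw,degrees=True).as_matrix()@np.array([[c5,0,-s5],[0,1,0],[s5,0,c5]])
def tool_for(L,o,gx,gz,flip=1): # L level axes, o level origin; grasp point at (gx,0,gz) ; flip=1: tool x=-level x
    R=np.c_[-flip*L[:,0],flip*L[:,1],-L[:,2]];g=o+L@np.array([gx,0,gz]);return R,g-R[:,2]*.155
def row(R,p,N,obs=None,R0=None,p0=None):
    if R0 is None:
        ob=obs or bot.get_obs();R0=Ro.from_rotvec(ob["tcp_rot"]).as_matrix();p0=ob["eef_pos"]
    T=np.eye(4);T[:3,:3]=R0.T@R;T[:3,3]=R0.T@(np.array(p)-p0)
    from scipy.linalg import expm,logm
    E=expm(np.real(logm(T))/N);r=Ro.from_matrix(E[:3,:3]).as_rotvec()
    print(N,"x",np.r_[E[:3,3]/.12,r/(np.pi/2)].round(3).tolist(),"mm/row %.1f deg/row %.2f"%(np.linalg.norm(E[:3,3])*1e3,np.degrees(np.linalg.norm(r))))
E
python3 - <<'E'
from h import *
L=levelR(15);o=np.array([.530,.339,.081])+Ro.from_euler('z',15,degrees=True).apply([-.009,0,0])
R,p=tool_for(L,o,-7e-3,.14);print(p,np.hypot(*p[:2]));row(R,p,10)
E
```

```text
[0.36665657 0.29523226 0.32887136] 0.4707431693673619
10 x [-0.192, -0.16, 0.11, -0.009, -0.034, -0.031] mm/row 32.7 deg/row 4.25
```

>>> step_arm:
  rows:
    - [[0, -0.192, -0.16, 0.11, -0.009, -0.034, -0.031], [0, -0.192, -0.16, 0.11, -0.009, -0.034, -0.031], [0, -0.192, -0.16, 0.11, -0.009, -0.034, -0.031], [0, -0.192, -0.16, 0.11, -0.009, -0.034, -0.031], [0.35, -0.192, -0.16, 0.11, -0.009, -0.034, -0.031], [0.35, -0.192, -0.16, 0.11, -0.009, -0.034, -0.031], [0.35, -0.192, -0.16, 0.11, -0.009, -0.034, -0.031], [0.35, -0.192, -0.16, 0.11, -0.009, -0.034, -0.031], [0.35, -0.192, -0.16, 0.11, -0.009, -0.034, -0.031], [0.35, -0.192, -0.16, 0.11, -0.009, -0.034, -0.031]]

```text
time: 0.93
eef_pos: [0.3673, 0.2931, 0.3285]
tcp_rot: [-0.337, 2.574, 0.099]
force: [1.0, 1.4, -1.8]
width: 0.649
gripper_force: 0.0
```

>>> step_arm:
  rows:
    - [[0.35, 0, 0, 0, 0, 0, 0], [0.35, 0, 0, 0, 0, 0, 0], [0.35, 0, 0, 0, 0, 0, 0]]

```text
time: 1.18
eef_pos: [0.3661, 0.2944, 0.3286]
tcp_rot: [-0.333, 2.578, 0.1]
force: [0.2, 0.1, 0.1]
width: 0.65
gripper_force: 0.0
```

```bash
python3 - <<'E'
from h import *
ob=bot.get_obs();im=bot.capture("wrist");cv2.imwrite("pics/w0.png",im)
print(ob["time"],ob["eef_pos"],ob["width"],ob["qpos"])
L=levelR(15);o=np.array([.530,.339,.081])+Ro.from_euler('z',15,degrees=True).apply([-.009,0,0])
R,p=tool_for(L,o,-7e-3,.14);row(R,p,1)
c=cam("wrist",ob);print("pred",[proj(c,o+L@np.array(q))[0].round(0).tolist() for q in([-.1,.012,.04],[-.1,-.012,.04],[.068,.012,.04],[.068,-.012,.04],[.1,0,.02])])
E
```

```text
1.1833 [0.36614092 0.29438213 0.3286244 ] 0.6496453817429373 [ 0.75040652 -0.06170012 -0.62909419  0.51062507 -0.2441207   0.43212012]
1 x [-0.006, 0.002, 0.003, 0.002, -0.003, -0.003] mm/row 0.8 deg/row 0.40
pred [[332.0, 80.0], [295.0, 80.0], [330.0, 298.0], [301.0, 298.0], [315.0, 315.0]]
```

View pics/w0.png

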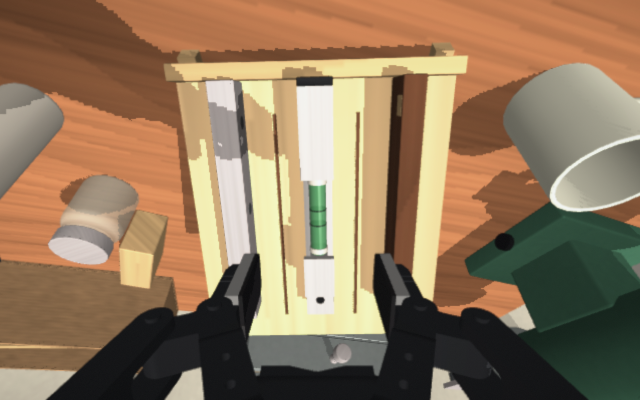

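```bash
python3 - <<'E'
from h import *
L=levelR(15.9);o=np.array([.530,.339,.081])+Ro.from_euler('z',15.9,degrees=True).apply([-.009,.0023,0])
R,p=tool_for(L,o,-7e-3,.10);row(R,p,4)
R,q=tool_for(L,o,-7e-3,.027);row(R,q,4,None,R,p)
E
```

```text
4 x [-0.002, 0.0, 0.084, -0.001, -0.001, -0.003] mm/row 10.1 deg/row 0.28
4 x [0.0, 0.0, 0.152, -0.0, 0.0, -0.0] mm/row 18.2 deg/row 0.00
```

>>> step_arm:
  rows:
    - [[0.35, -0.002, 0, 0.084, -0.001, -0.001, -0.003], [0.35, -0.002, 0, 0.084, -0.001, -0.001, -0.003], [0.35, -0.002, 0, 0.084, -0.001, -0.001, -0.003], [0.35, -0.002, 0, 0.084, -0.001, -0.001, -0.003], [0.35, 0, 0, 0.15, 0, 0, 0], [0.35, 0, 0, 0.15, 0, 0, 0], [0.35, 0, 0, 0.15, 0, 0, 0], [0.35, 0, 0, 0.15, 0, 0, 0], [0.35, 0, 0, 0, 0, 0, 0], [0.35, 0, 0, 0, 0, 0, 0]]

```text
time: 2.07
eef_pos: [0.4231, 0.3113, 0.2331]
tcp_rot: [-0.361, 2.569, 0.101]
force: [-0.2, 0.4, 0.3]
width: 0.649
gripper_force: 0.0
```

```bash
python3 - <<'E'
from h import *
L=levelR(15.9);o=np.array([.530,.339,.081])+Ro.from_euler('z',15.9,degrees=True).apply([-.009,.0023,0])
R,q=tool_for(L,o,-7e-3,.027);row(R,q,1)
im=bot.capture("wrist")
cv2.imwrite("pics/w1.png",im)
E
```

```text
1 x [0.0, -0.003, 0.005, 0.0, 0.001, 0.001] mm/row 0.7 deg/row 0.12
```

View pics/w1.png

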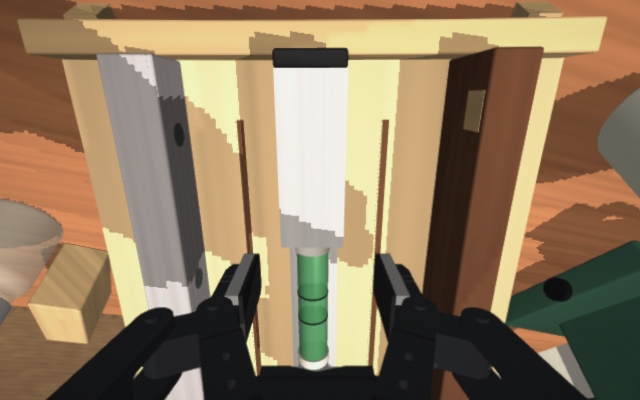

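>>> step_arm:
  rows:
    - [[1, 0, -0.004, 0, 0, 0, 0], [1, 0, 0, 0, 0, 0, 0], [1, 0, 0, 0, 0, 0, 0], [1, 0, 0, 0, 0, 0, 0], [1, 0, 0, 0, 0, 0, 0], [1, 0, 0, 0, 0, 0, 0]]

```text
time: 2.62
eef_pos: [0.4238, 0.3105, 0.2348]
tcp_rot: [-0.36, 2.566, 0.104]
force: [-10.1, -2.5, 12.1]
width: 0.272
gripper_force: 58.5
```

>>> step_arm:
  rows:
    - [[1, 0, 0, -0.05, 0, 0, 0], [1, 0, 0, -0.15, 0, 0, 0], [1, 0, 0, -0.2, 0, 0, 0], [1, 0, 0, -0.2, 0, 0, 0], [1, 0, 0, -0.2, 0, 0, 0], [1, 0, 0, -0.2, 0, 0, 0], [1, 0, 0, -0.2, 0, 0, 0], [1, 0, 0, 0, 0, 0, 0], [1, 0, 0, 0, 0, 0, 0]]

```text
time: 3.37
eef_pos: [0.3509, 0.2895, 0.3575]
tcp_rot: [-0.36, 2.565, 0.104]
force: [-0.0, -0.1, -4.5]
width: 0.273
gripper_force: 60.5
```

```bash
cat >> h.py <<'E'
CR=np.array([.573,-.2095,.158]);YM=-14.2
def placeRT(hole_to_hood,dy=0,h=0,gx=-.007,gz=.027,off=np.zeros(2)):
    yaw=YM-90 if hole_to_hood else YM+90
    L=Ro.from_euler('z',yaw,degrees=True).as_matrix()
    Rm=Ro.from_euler('z',YM,degrees=True).as_matrix()
    o=CR+np.r_[off,0]+Rm@np.array([0,dy,h]);return tool_for(L,o,gx,gz)
E
python3 - <<'E'
from h import *
ob=bot.get_obs();print(ob["force"],ob["width"],ob["qpos"])
im=bot.capture("wrist");cv2.imwrite("pics/w2.png",im)
g=cv2.cvtColor(im,cv2.COLOR_BGR2HSV)
b=bot.capture("scene");cv2.imwrite("pics/s2.png",b)
# dark cap of square end near the column 315
for x in(290,310,330): print(x,[int(v) for v in g[0:110:3,x,2]])
c=bot.camera_info("wrist");K=np.array(c["K"]);M=np.array(c["mount"]);Mi=np.linalg.inv(M)
for gz in(.025,.03):
  for q in([.093,0],[.093,.012],[.093,-.012]): # tool x of square end = 100-7
    P=np.array([q[0],q[1],.155-(.04-gz),1]);print(gz,cv2.projectPoints((Mi@P)[:3].reshape(1,3),np.zeros(3),np.zeros(3),K,np.array(c["D"],float))[0].ravel())
R,p=placeRT(1,dy=.25,h=.1);p[2]=.47;print(p);row(R,p,20)
E
```

```text
[-0.02943319 -0.0753331  -4.45276553] 0.2733224485185921 [ 0.76688989 -0.12047346 -0.60703952  0.58249898 -0.24859592  0.42424343]
290 [188, 182, 178, 182, 189, 203, 205, 203, 195, 190, 189, 192, 192, 187, 103, 48, 47, 44, 40, 38, 31, 236, 242, 242, 242, 242, 242, 242, 242, 242, 242, 243, 243, 243, 243, 243, 243]
310 [194, 189, 189, 183, 175, 185, 204, 204, 205, 204, 197, 190, 189, 191, 109, 47, 46, 46, 42, 41, 32, 236, 241, 242, 242, 242, 242, 242, 242, 242, 242, 242, 242, 242, 242, 242, 242]
330 [207, 209, 196, 190, 187, 182, 174, 191, 205, 204, 205, 204, 197, 190, 106, 46, 46, 45, 45, 42, 32, 235, 241, 241, 242, 241, 241, 241, 241, 242, 242, 242, 241, 242, 242, 241, 242]
0.025 [311.12522101  55.87841982]
0.025 [349.25087377  55.86958821]
0.025 [272.98547669  55.82008395]
0.03 [311.36728019  57.72785609]
0.03 [347.76799353  57.72058538]
0.03 [274.9540247   57.67465798]
[0.636044   0.03964745 0.47      ]
20 x [-0.198, 0.01, 0.009, 0.018, 0.011, 0.065] mm/row 23.9 deg/row 6.13
```

View pics/w2.png

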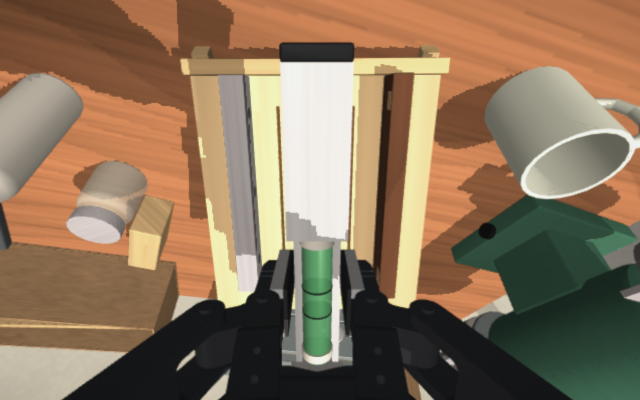

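```bash
cat >> h.py <<'E'
def sim(rows,R,p,gx=-.003,gz=.029):
    for r,n in rows:
        for i in range(n):
            p=p+R@np.array(r[:3])*.12;R=R@Ro.from_rotvec(np.array(r[3:])*np.pi/2).as_matrix()
        # lowest level corner
        C=[p+R@np.array([-(x-gx),0,.155+gz]) for x in(-.1,.1)]
        print(n,p.round(3),"sq",C[0].round(3),"hole",C[1].round(3))
    return R,p
E
python3 - <<'E'
from h import *
ob=bot.get_obs();R0=Ro.from_rotvec(ob["tcp_rot"]).as_matrix();p0=ob["eef_pos"]
R,p=placeRT(1,dy=.2,h=.1,gx=-.003,gz=.029);p[2]=.44;print(p)
Rw=Ro.from_euler('z',-45,degrees=True).as_matrix()@tool_for(Ro.from_euler('z',15.9,degrees=True).as_matrix(),p0,0,0)[0]
pw=np.array([.43,.23,.45])
row(Rw,pw,9,None,R0,p0);row(R,p,12,None,Rw,pw)
from scipy.linalg import expm,logm
a=None
c=cam("top")
print("bottle",onz(c,(347,186),.19),onz(c,(350,198),0))
E
```

```text
[ 0.6227974  -0.01270259  0.44      ]
9 x [-0.103, -0.044, -0.062, 0.015, 0.037, 0.054] mm/row 15.4 deg/row 6.07
12 x [-0.226, 0.048, 0.007, 0.0, 0.0, 0.07] mm/row 27.8 deg/row 6.26
bottle [0.5463123  0.08557134 0.19      ] [0.53056673 0.06443395 0.        ]
```

>>> step_arm:
  rows:
    - [[1, -0.103, -0.044, -0.062, 0.015, 0.037, 0.054], [1, -0.103, -0.044, -0.062, 0.015, 0.037, 0.054], [1, -0.103, -0.044, -0.062, 0.015, 0.037, 0.054], [1, -0.103, -0.044, -0.062, 0.015, 0.037, 0.054], [1, -0.103, -0.044, -0.062, 0.015, 0.037, 0.054], [1, -0.103, -0.044, -0.062, 0.015, 0.037, 0.054], [1, -0.103, -0.044, -0.062, 0.015, 0.037, 0.054], [1, -0.103, -0.044, -0.062, 0.015, 0.037, 0.054], [1, -0.103, -0.044, -0.062, 0.015, 0.037, 0.054], [1, 0, 0, 0, 0, 0, 0]]

```text
time: 4.3
eef_pos: [0.432, 0.2296, 0.4498]
tcp_rot: [-0.794, -3.036, -0.004]
force: [1.3, 1.1, -3.1]
width: 0.27
gripper_force: 60.3
```

>>> step_arm:
  rows:
    - [[1, -0.226, 0.048, 0.007, 0, 0, 0.07], [1, -0.226, 0.048, 0.007, 0, 0, 0.07], [1, -0.226, 0.048, 0.007, 0, 0, 0.07], [1, -0.226, 0.048, 0.007, 0, 0, 0.07], [1, -0.226, 0.048, 0.007, 0, 0, 0.07], [1, -0.226, 0.048, 0.007, 0, 0, 0.07], [1, -0.226, 0.048, 0.007, 0, 0, 0.07], [1, -0.226, 0.048, 0.007, 0, 0, 0.07], [1, -0.226, 0.048, 0.007, 0, 0, 0.07], [1, -0.226, 0.048, 0.007, 0, 0, 0.07]]

```text
time: 5.13
eef_pos: [0.6165, 0.0427, 0.4397]
tcp_rot: [-2.26, -2.18, -0.005]
force: [0.6, 0.8, -3.4]
width: 0.266
gripper_force: 60.3
```

>>> step_arm:
  rows:
    - [[1, -0.226, 0.048, 0.007, 0, 0, 0.07], [1, -0.226, 0.048, 0.007, 0, 0, 0.07], [1, 0, 0, 0, 0, 0, 0], [1, 0, 0, 0, 0, 0, 0]]

```text
time: 5.47
eef_pos: [0.6225, -0.0125, 0.4382]
tcp_rot: [-2.482, -1.922, -0.004]
force: [-0.0, 0.0, -3.5]
width: 0.269
gripper_force: 60.2
```

```bash
python3 - <<'E'
from h import *
ob=bot.get_obs();print(ob["time"],ob["eef_pos"],ob["qpos"].round(2))
R,p=placeRT(1,dy=0,h=.06,gx=-.003,gz=.029);print(p);row(R,p,8)
im=bot.capture("wrist");cv2.imwrite("pics/w3.png",im)
E
```

```text
5.4667 [ 0.62246578 -0.01245726  0.43819048] [-0.02  0.48  0.44  1.52  0.    1.8 ]
[ 0.57373592 -0.20659166  0.402     ]
8 x [-0.209, 0.001, 0.037, -0.0, -0.0, -0.0] mm/row 25.4 deg/row 0.05
```

View pics/w3.png

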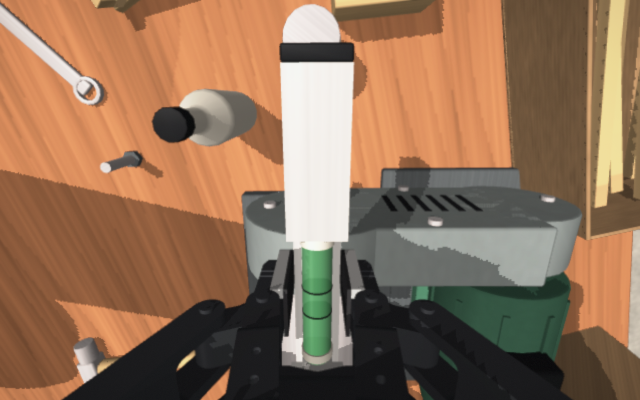

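>>> step_arm:
  rows:
    - [[1, -0.209, 0.001, 0.037, 0, 0, 0], [1, -0.209, 0.001, 0.037, 0, 0, 0], [1, -0.209, 0.001, 0.037, 0, 0, 0], [1, -0.209, 0.001, 0.037, 0, 0, 0], [1, -0.209, 0.001, 0.037, 0, 0, 0], [1, -0.209, 0.001, 0.037, 0, 0, 0], [1, -0.209, 0.001, 0.037, 0, 0, 0], [1, -0.209, 0.001, 0.037, 0, 0, 0], [1, 0, 0, 0, 0, 0, 0], [1, 0, 0, 0, 0, 0, 0]]

```text
time: 6.35
eef_pos: [0.5729, -0.2057, 0.4026]
tcp_rot: [-2.48, -1.923, -0.006]
force: [0.2, 0.4, -3.1]
width: 0.275
gripper_force: 60.2
```

```bash
python3 - <<'E'
from h import *
ob=bot.get_obs();print(ob["time"],ob["eef_pos"],ob["force"])
im=bot.capture("wrist");cv2.imwrite("pics/w4.png",im);s=bot.capture("scene");cv2.imwrite("pics/s4.png",s)
R,p=placeRT(1,dy=0,h=.06,gx=-.003,gz=.029);row(R,p,1)
E
```

```text
6.35 [ 0.57289643 -0.20568127  0.40256482] [ 0.16866632  0.42733068 -3.11519035]
1 x [-0.015, 0.008, 0.01, 0.0, -0.003, -0.002] mm/row 2.3 deg/row 0.32
```

View pics/w4.png

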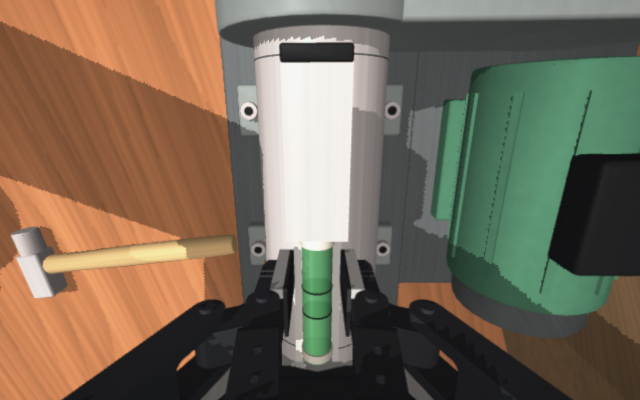

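```bash
python3 - <<'E'
from h import *
c=bot.camera_info("wrist");print(c["K"],c["D"],np.array(c["mount"]).round(4).tolist())
im=cv2.imread("pics/w4.png")
K=np.array(c["K"]);M=np.array(c["mount"])
for v in(90,130,170,200): print(v,im[v,235:300].astype(int).sum(1).tolist(),im[v,340:400].astype(int).sum(1).tolist())
E
```

```text
[[317.82963655   0.         316.69131256]
 [  0.         317.82963655 202.05973148]
 [  0.           0.           1.        ]] [0.01612922 0.         0.         0.         0.        ] [[0.0006, -0.949, -0.3152, 0.0823], [1.0, 0.0009, -0.0009, -0.001], [0.0011, -0.3152, 0.949, 0.0303], [0.0, 0.0, 0.0, 1.0]]
90 [375, 382, 431, 512, 553, 557, 556, 558, 558, 559, 561, 563, 564, 566, 566, 564, 561, 561, 558, 556, 550, 499, 505, 526, 540, 558, 580, 601, 616, 624, 625, 636, 639, 639, 644, 652, 656, 656, 657, 657, 660, 672, 681, 685, 682, 684, 717, 725, 728, 729, 731, 732, 733, 734, 735, 735, 734, 734, 734, 734, 734, 734, 734, 734, 734] [725, 725, 725, 722, 721, 721, 720, 719, 721, 722, 723, 721, 692, 635, 595, 585, 571, 562, 553, 546, 544, 543, 543, 543, 546, 540, 524, 503, 487, 485, 484, 473, 463, 453, 446, 440, 428, 409, 394, 388, 379, 370, 351, 331, 313, 300, 318, 338, 341, 343, 344, 341, 342, 344, 344, 342, 338, 340, 339, 337]
130 [221, 224, 226, 223, 223, 252, 301, 329, 331, 330, 333, 340, 341, 349, 414, 427, 427, 429, 439, 499, 515, 524, 526, 500, 499, 525, 538, 558, 577, 602, 618, 62
[... 1030 characters left out ...]
223, 223, 226, 229, 228, 224, 223, 225, 222, 222, 223, 222, 222, 225]
200 [217, 226, 228, 225, 226, 225, 224, 225, 223, 219, 220, 223, 226, 224, 221, 226, 234, 233, 232, 226, 223, 230, 231, 229, 226, 224, 223, 244, 326, 491, 540, 560, 584, 610, 627, 631, 635, 643, 645, 648, 657, 662, 663, 663, 664, 671, 684, 689, 690, 693, 711, 717, 714, 714, 718, 721, 724, 725, 726, 727, 728, 726, 726, 726, 724] [718, 718, 716, 716, 715, 715, 717, 718, 710, 545, 437, 419, 410, 404, 399, 396, 395, 396, 400, 403, 406, 397, 385, 373, 374, 373, 368, 362, 362, 358, 357, 344, 337, 337, 334, 331, 320, 313, 300, 258, 227, 221, 228, 225, 220, 223, 226, 226, 226, 228, 225, 221, 220, 221, 219, 223, 228, 228, 225, 223]
```

>>> step_arm:
  rows:
    - [[1, -0.007, 0.013, 0.1, 0, -0.001, -0.002], [1, -0.008, 0.014, 0.1, 0, -0.002, -0.002], [1, 0, 0, 0.1, 0, 0, 0], [1, 0, 0, 0.05, 0, 0, 0], [1, 0, 0, 0, 0, 0, 0], [1, 0, 0, 0, 0, 0, 0]]

```text
time: 6.95
eef_pos: [0.5759, -0.2075, 0.3616]
tcp_rot: [2.476, 1.933, 0.0]
force: [0.5, 0.4, -3.5]
width: 0.269
gripper_force: 60.3
```

```bash
cat > meas.py <<'E'
from h import *
import sys
def meas(nm):
    ob=bot.get_obs();im=bot.capture("wrist");cv2.imwrite("pics/"+nm+".png",im)
    print(ob["time"],ob["eef_pos"],ob["force"].round(1),Ro.from_rotvec(ob["tcp_rot"]).as_matrix()[:2,2].round(4))
    S=cv2.GaussianBlur(im,(1,3),0).astype(int).sum(2);G=np.gradient(S.astype(float),axis=1)
    for v in range(90,221,20):
        # level edges: nearest strong edges in windows; housing edges
        l=265+np.argmax(np.abs(G[v,265:298]));r=342+np.argmax(-G[v,342:362])
        hl=[i for i in range(230,285) if abs(G[v,i])>45];hr=[i for i in range(362,410) if abs(G[v,i])>15]
        print(v,l,r,"H",hl,hr)
meas(sys.argv[1])
E
python3 meas.py w5
```

```text
6.95 [ 0.5758626  -0.20747957  0.36162845] [ 0.5  0.4 -3.5] [ 0.0005 -0.0002]
90 281 353 H [] [369, 370, 371, 373, 384, 391, 392, 395]
110 281 352 H [230, 231, 238, 239, 240] [390, 393, 394, 395, 396, 403, 404, 405, 406, 408, 409]
130 282 351 H [243] [392, 406, 407, 408]
150 283 351 H [244, 245, 246, 247] [389, 390, 391]
170 265 350 H [248, 249] [388, 389]
190 266 349 H [247, 248, 249, 250] [386, 387, 388]
210 267 349 H [248, 249, 250, 251] [385, 386]
```

View pics/w5.png

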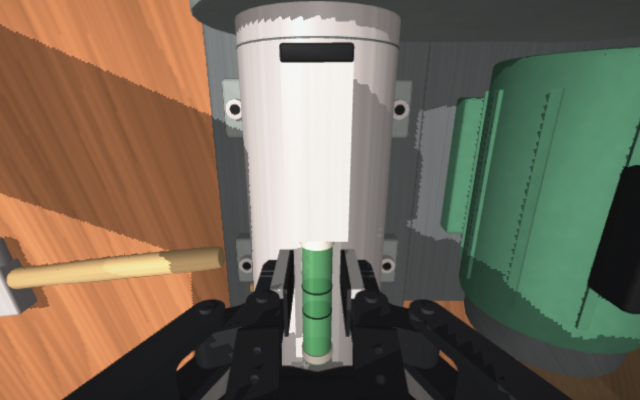

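>>> step_arm:
  rows:
    - [[1, 0, 0.005, 0.05, 0, 0, 0], [1, 0, 0, 0.05, 0, 0, 0], [1, 0, 0, 0.02, 0, 0, 0], [1, 0, 0, 0.01, 0, 0, 0], [1, 0, 0, 0.01, 0, 0, 0], [1, 0, 0, 0, 0, 0, 0]]

```text
time: 7.5
eef_pos: [0.5762, -0.2084, 0.3444]
tcp_rot: [2.478, 1.931, 0.0]
force: [0.4, -0.6, -3.8]
width: 0.275
gripper_force: 60.3
```

>>> step_arm:
  rows:
    - [[1, 0, 0, 0.008, 0, 0, 0], [1, 0, 0, 0.008, 0, 0, 0], [1, 0, 0, 0, 0, 0, 0]]

```text
time: 7.75
eef_pos: [0.5762, -0.2084, 0.3426]
tcp_rot: [2.477, 1.931, 0.0]
force: [-0.3, -0.4, -4.1]
width: 0.272
gripper_force: 60.3
```

>>> step_arm:
  rows:
    - [[1, 0, 0, 0.006, 0, 0, 0], [1, 0, 0, 0.006, 0, 0, 0], [1, 0, 0, 0, 0, 0, 0]]

```text
time: 8.0
eef_pos: [0.5763, -0.2085, 0.3414]
tcp_rot: [2.477, 1.93, 0.001]
force: [-1.4, -1.7, 1.9]
width: 0.272
gripper_force: 61.0
```

>>> step_arm:
  rows:
    - [[0.7, 0, 0, 0, 0, 0, 0], [0.67, 0, 0, 0, 0, 0, 0], [0.64, 0, 0, 0, 0, 0, 0], [0.6, 0, 0, 0, 0, 0, 0], [0.55, 0, 0, 0, 0, 0, 0], [0.45, 0, 0, 0, 0, 0, 0], [0.35, 0, 0, 0, 0, 0, 0], [0.35, 0, 0, 0, 0, 0, 0], [0.35, 0, 0, 0, 0, 0, 0]]

```text
time: 8.75
eef_pos: [0.5763, -0.2084, 0.3412]
tcp_rot: [2.477, 1.931, 0.0]
force: [-0.0, -0.4, -0.1]
width: 0.654
gripper_force: 0.0
```

```bash
python3 meas.py w6
```

```text
8.75 [ 0.57626167 -0.20837279  0.34116648] [-0.  -0.4 -0.1] [ 0.0005 -0.0003]
90 282 355 H [] [375, 376, 377, 391, 398, 399, 402]
110 283 354 H [230, 231, 232] [397, 398, 399, 400, 401, 402, 409]
130 284 354 H [233] [395, 396]
150 284 353 H [235, 236, 237, 238] [393, 394, 395, 396, 397, 398]
170 265 352 H [240, 241, 242] [392, 393, 394, 395, 396]
190 266 351 H [241, 242, 243] [391, 392, 393, 394]
210 267 351 H [243, 244] [391, 392, 393]
```

View pics/w6.png

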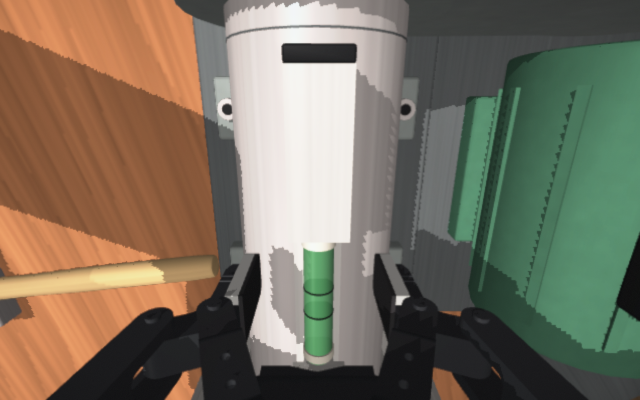

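>>> step_arm:
  rows:
    - [[0.35, 0, 0, -0.05, 0, 0, 0], [0.35, 0, 0, -0.1, 0, 0, 0], [0.35, 0, 0, -0.2, 0, 0, 0], [0.35, 0, 0, -0.2, 0, 0, 0], [0.35, 0, 0, -0.2, 0, 0, 0], [0.35, 0, 0, 0, 0, 0, 0], [0.35, 0, 0, 0, 0, 0, 0], [0.35, 0, 0, 0, 0, 0, 0], [0.35, 0, 0, 0, 0, 0, 0], [0.35, 0, 0, 0, 0, 0, 0]]

```text
time: 9.63
eef_pos: [0.5761, -0.2083, 0.4303]
tcp_rot: [-2.477, -1.931, 0.001]
force: [-0.6, 0.1, 0.3]
width: 0.652
gripper_force: 0.0
```

>>> step_arm:
  rows:
    - [[0.35, 0, 0, 0, 0, 0, 0], [0.35, 0, 0, 0, 0, 0, 0], [0.35, 0, 0, 0, 0, 0, 0], [0.35, 0, 0, 0, 0, 0, 0], [0.35, 0, 0, 0, 0, 0, 0], [0.35, 0, 0, 0, 0, 0, 0], [0.35, 0, 0, 0, 0, 0, 0], [0.35, 0, 0, 0, 0, 0, 0], [0.35, 0, 0, 0, 0, 0, 0], [0.35, 0, 0, 0, 0, 0, 0]]

```text
time: 10.47
eef_pos: [0.5762, -0.2084, 0.4312]
tcp_rot: [2.477, 1.931, 0.0]
force: [0.5, -0.2, -0.3]
width: 0.65
gripper_force: 0.0
```

>>> step_arm:
  rows:
    - [[0.35, 0, 0, 0, 0, 0, 0], [0.35, 0, 0, 0, 0, 0, 0], [0.35, 0, 0, 0, 0, 0, 0], [0.35, 0, 0, 0, 0, 0, 0], [0.35, 0, 0, 0, 0, 0, 0], [0.35, 0, 0, 0, 0, 0, 0], [0.35, 0, 0, 0, 0, 0, 0], [0.35, 0, 0, 0, 0, 0, 0]]

```text
time: 11.13
eef_pos: [0.5762, -0.2084, 0.4312]
tcp_rot: [2.477, 1.931, 0.0]
force: [0.1, -0.2, 0.3]
width: 0.649
gripper_force: 0.0
```

```bash
python3 - <<'E'
from h import *
ob=bot.get_obs();print(ob["time"],ob["eef_pos"],ob["qpos"].round(2))
w=bot.capture("wrist");t=bot.capture("scene")
s=cv2.resize(t[60:260,130:290],(400,500),interpolation=cv2.INTER_CUBIC)
w=w[:,120:520]; cv2.imwrite("pics/c7.png",np.hstack([np.vstack([w,np.zeros((100,400,3),np.uint8)]),s]))
# predicted level ends in wrist image for the level centred on crown along y'
c=cam("wrist",ob);L=Ro.from_euler('z',YM-90,degrees=True).as_matrix();o=np.array([.5763,-.2084,.158])+L@np.array([.0,0,0])
for q in([-.1,0,.04],[.068,0,.04],[.1,0,.02]): print(q,proj(c,o+L@np.array(q)))
E
```

```text
11.1333 [ 0.57620996 -0.20836916  0.43118444] [-0.35  0.46  0.38  1.49 -0.    1.47]
[-0.1, 0, 0.04] [[318.94357712  64.37560208]]
[0.068, 0, 0.04] [[318.05266088 306.43931577]]
[0.1, 0, 0.02] [[317.85227248 323.70872442]]
```

View pics/c7.png

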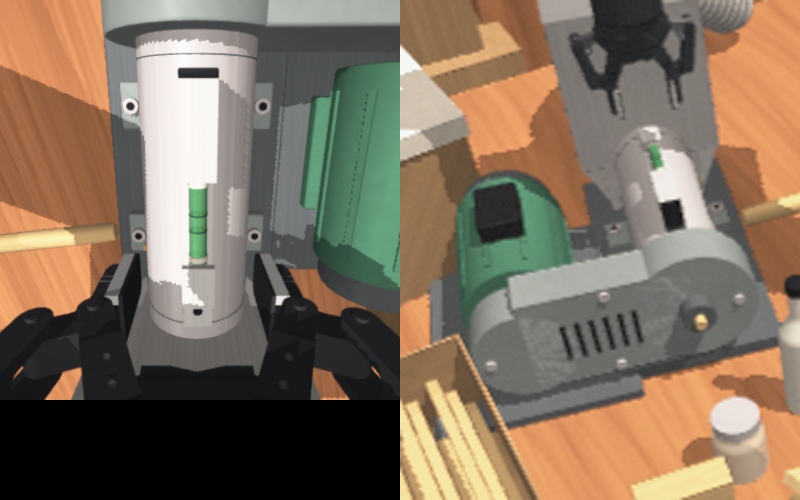

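>>> step_arm:
  rows:
    - [[0.35, 0, 0, 0.2, 0, 0, 0], [0.35, 0, 0, 0.2, 0, 0, 0], [0.35, 0, 0, 0.2, 0, 0, 0], [0.35, 0, 0, 0.1, 0, 0, 0], [0.35, 0, 0, 0.042, 0, 0, 0], [0.35, 0, 0, 0, 0, 0, 0], [0.35, 0, 0, 0, 0, 0, 0]]

```text
time: 11.82
eef_pos: [0.5764, -0.2085, 0.3429]
tcp_rot: [2.477, 1.931, 0.001]
force: [-0.1, -0.1, 1.2]
width: 0.646
gripper_force: 0.0
```

>>> step_arm:
  rows:
    - [[0.5, 0, 0, 0, 0, 0, 0], [0.6, 0, 0, 0, 0, 0, 0], [0.65, 0, 0, 0, 0, 0, 0], [0.7, 0, 0, 0, 0, 0, 0], [0.75, 0, 0, 0, 0, 0, 0], [1, 0, 0, 0, 0, 0, 0], [1, 0, 0, 0, 0, 0, 0], [1, 0, 0, 0, 0, 0, 0], [1, 0, 0, 0, 0, 0, 0]]

```text
time: 12.57
eef_pos: [0.5763, -0.2084, 0.3428]
tcp_rot: [2.477, 1.93, 0.001]
force: [-1.8, 0.3, 5.3]
width: 0.275
gripper_force: 59.7
```

Gripped. Lift, move toward the guard, turn end for end.

>>> step_arm:
  rows:
    - [[1, 0, 0, -0.03, 0, 0, 0], [1, 0, 0, -0.1, 0, 0, 0], [1, 0, 0, -0.2, 0, 0, 0], [1, 0, 0, -0.2, 0, 0, 0], [1, 0, 0, -0.2, 0, 0, 0], [1, 0.2, 0, -0.1, 0, 0, 0], [1, 0.2, 0, 0, 0, 0, 0], [1, 0.2, 0, 0, 0, 0, 0], [1, 0.2, 0, 0, 0, 0, 0], [1, 0, 0, 0, 0, 0, 0]]

```text
time: 13.4
eef_pos: [0.6003, -0.1118, 0.4416]
tcp_rot: [-2.474, -1.935, -0.001]
force: [0.3, 0.9, -3.7]
width: 0.271
gripper_force: 59.3
```

>>> step_arm:
  rows:
    - [[1, 0, 0, 0, 0, 0, -0.077], [1, 0, 0, 0, 0, 0, -0.077], [1, 0, 0, 0, 0, 0, -0.077], [1, 0, 0, 0, 0, 0, -0.077], [1, 0, 0, 0, 0, 0, -0.077], [1, 0, 0, 0, 0, 0, -0.077], [1, 0, 0, 0, 0, 0, -0.077], [1, 0, 0, 0, 0, 0, -0.077], [1, 0, 0, 0, 0, 0, -0.077], [1, 0, 0, 0, 0, 0, -0.077]]

```text
time: 14.23
eef_pos: [0.5995, -0.1155, 0.4416]
tcp_rot: [0.931, 3.0, -0.0]
force: [0.5, 0.4, -3.5]
width: 0.272
gripper_force: 59.3
```

>>> step_arm:
  rows:
    - [[1, 0, 0, 0, 0, 0, -0.077], [1, 0, 0, 0, 0, 0, -0.077], [1, 0, 0, 0, 0, 0, -0.077], [1, 0, 0, 0, 0, 0, -0.077], [1, 0, 0, 0, 0, 0, -0.077], [1, 0, 0, 0, 0, 0, -0.077], [1, 0, 0, 0, 0, 0, -0.077], [1, 0, 0, 0, 0, 0, -0.077], [1, 0, 0, 0, 0, 0, -0.077], [1, 0, 0, 0, 0, 0, -0.077]]

```text
time: 15.07
eef_pos: [0.5996, -0.1155, 0.4416]
tcp_rot: [0.94, -2.998, 0.0]
force: [-0.6, 0.8, -3.1]
width: 0.271
gripper_force: 59.3
```

>>> step_arm:
  rows:
    - [[1, 0, 0, 0, 0, 0, -0.077], [1, 0, 0, 0, 0, 0, -0.077], [1, 0, 0, 0, 0, 0, -0.077], [1, 0, 0, 0, 0, 0, -0.077], [1, 0, 0, 0, 0, 0, -0.077], [1, 0, 0, 0, 0, 0, -0.075], [1, 0, 0, 0, 0, 0, 0], [1, 0, 0, 0, 0, 0, 0]]

```text
time: 15.73
eef_pos: [0.5996, -0.1155, 0.4417]
tcp_rot: [-1.926, 2.482, -0.0]
force: [-0.5, -0.1, -3.1]
width: 0.269
gripper_force: 59.2
```

```bash
cat > tgt.py <<'E'
from h import *
import sys
ob=bot.get_obs();print(ob["time"],ob["eef_pos"],ob["force"].round(1))
R1=Ro.from_rotvec([2.477,1.9305,.0005]).as_matrix();p1=np.array([.5763,-.2084,.3412])
# second placing: half turn about world z; 6 mm towards hood, .4 mm in -x'
u=R1[:,0];x=R1[:,1]   # u = +y', x = +x'
R=Ro.from_euler('z',180,degrees=True).as_matrix()@R1
p=p1-.006*u-.0004*x+np.array([0,0,float(sys.argv[1])]);print(p);row(R,p,int(sys.argv[2]))
E
python3 tgt.py .05 5
```

```text
15.7333 [ 0.59959132 -0.11547393  0.44166599] [-0.5 -0.1 -3.1]
[ 0.57444672 -0.21412061  0.3912023 ]
5 x [0.17, 0.0, 0.084, -0.0, -0.0, -0.0] mm/row 22.7 deg/row 0.05
```

>>> step_arm:
  rows:
    - [[1, 0.17, 0, 0, 0, 0, 0], [1, 0.17, 0, 0, 0, 0, 0], [1, 0.17, 0, 0.05, 0, 0, 0], [1, 0.17, 0, 0.1, 0, 0, 0], [1, 0.17, 0, 0.1, 0, 0, 0], [1, 0, 0, 0.1, 0, 0, 0], [1, 0, 0, 0.05, 0, 0, 0], [1, 0, 0, 0, 0, 0, 0], [1, 0, 0, 0, 0, 0, 0]]

```text
time: 16.48
eef_pos: [0.5749, -0.2137, 0.394]
tcp_rot: [-1.929, 2.479, -0.0]
force: [0.0, 0.6, -2.5]
width: 0.272
gripper_force: 59.3
```

```bash
python3 tgt.py .02 1; python3 - <<'E'
from h import *
im=bot.capture("wrist");cv2.imwrite("pics/w8.png",im)
S=im.astype(int).sum(2)
for v in(110,150,190):
    print(v,"L",S[v,225:300:2].tolist(),"R",S[v,340:415:2].tolist())
E
```

```text
16.4833 [ 0.5748605  -0.21374237  0.39399299] [ 0.   0.6 -2.5]
[ 0.57444672 -0.21412061  0.3612023 ]
1 x [0.004, 0.003, 0.273, -0.001, -0.0, -0.001] mm/row 32.8 deg/row 0.11
110 L [300, 303, 308, 313, 314, 413, 538, 591, 526, 486, 514, 582, 578, 397, 410, 429, 446, 447, 464, 477, 479, 493, 492, 510, 536, 529, 524, 525, 543, 647, 653, 658, 665, 665, 666, 669, 669, 666] R [657, 653, 650, 650, 652, 658, 606, 579, 573, 606, 639, 575, 687, 548, 585, 733, 683, 743, 740, 729, 703, 668, 495, 588, 561, 486, 459, 554, 583, 495, 421, 298, 296, 300, 299, 297, 291, 342]
150 L [268, 300, 298, 303, 310, 308, 301, 303, 305, 309, 308, 305, 309, 298, 308, 404, 425, 449, 449, 464, 481, 483, 496, 496, 515, 540, 532, 525, 530, 588, 648, 649, 657, 664, 664, 664, 664, 663] R [654, 649, 647, 648, 653, 730, 760, 759, 759, 759, 759, 757, 753, 753, 752, 748, 745, 742, 726, 697, 534, 316, 309, 308, 307, 315, 311, 304, 305, 297, 306, 305, 307, 306, 303, 354, 383, 381]
190 L [306, 298, 264, 301, 299, 299, 302, 300, 300, 300, 304, 309, 303, 302, 305, 296, 386, 421, 447, 450, 461, 478, 483, 498, 494, 518, 540, 531, 527, 534, 629, 659, 667, 674, 662, 661, 660, 658] R [651, 646, 646, 647, 673, 760, 760, 759, 759, 759, 759, 754, 754, 752, 749, 745, 740, 722, 561, 387, 304, 313, 309, 316, 315, 308, 308, 305, 308, 306, 305, 312, 307, 314, 365, 377, 394, 397]
```

>>> step_arm:
  rows:
    - [[1, 0.004, 0.002, 0.15, 0, 0, 0], [1, 0, 0, 0.12, 0, 0, 0], [1, 0, 0, 0.08, 0, 0, 0], [1, 0, 0, 0.04, 0, 0, 0], [1, 0, 0, 0.014, 0, 0, 0], [1, 0, 0, 0, 0, 0, 0]]

```text
time: 17.03
eef_pos: [0.5746, -0.2145, 0.3456]
tcp_rot: [-1.931, 2.477, -0.001]
force: [0.5, 0.1, -2.9]
width: 0.269
gripper_force: 59.5
```

>>> step_arm:
  rows:
    - [[1, 0, 0, 0.008, 0, 0, 0], [1, 0, 0, 0.006, 0, 0, 0], [1, 0, 0, 0, 0, 0, 0]]

```text
time: 17.28
eef_pos: [0.5745, -0.2147, 0.344]
tcp_rot: [-1.931, 2.478, -0.002]
force: [-0.2, 0.6, -3.9]
width: 0.27
gripper_force: 59.5
```

>>> step_arm:
  rows:
    - [[1, 0, 0, 0.005, 0, 0, 0], [1, 0, 0, 0.005, 0, 0, 0], [1, 0, 0, 0, 0, 0, 0]]

```text
time: 17.53
eef_pos: [0.5745, -0.2147, 0.3428]
tcp_rot: [-1.931, 2.477, -0.002]
force: [-0.5, -0.3, 1.9]
width: 0.27
gripper_force: 59.8
```

Contact. Release gently.

>>> step_arm:
  rows:
    - [[0.7, 0, 0, 0, 0, 0, 0], [0.67, 0, 0, 0, 0, 0, 0], [0.64, 0, 0, 0, 0, 0, 0], [0.6, 0, 0, 0, 0, 0, 0], [0.55, 0, 0, 0, 0, 0, 0], [0.45, 0, 0, 0, 0, 0, 0], [0.35, 0, 0, 0, 0, 0, 0], [0.35, 0, 0, 0, 0, 0, 0], [0.35, 0, 0, 0, 0, 0, 0]]

```text
time: 18.28
eef_pos: [0.5744, -0.2146, 0.3424]
tcp_rot: [-1.931, 2.478, -0.001]
force: [-0.5, -0.1, -0.5]
width: 0.649
gripper_force: 0.0
```

```bash
python3 - <<'E'
from h import *
im=bot.capture("wrist");cv2.imwrite("pics/w9.png",im)
S=im.astype(int).sum(2)
for v in(150,190):
    print(v,"L",S[v,225:300:2].tolist(),"R",S[v,340:415:2].tolist())
E
```

```text
150 L [256, 255, 260, 261, 259, 255, 305, 357, 379, 387, 385, 402, 414, 412, 421, 431, 423, 442, 462, 463, 456, 452, 453, 460, 468, 483, 486, 488, 534, 563, 562, 574, 577, 577, 577, 578, 577, 570] R [562, 560, 561, 567, 720, 754, 752, 748, 744, 745, 745, 741, 739, 736, 734, 731, 733, 737, 728, 717, 717, 717, 711, 703, 703, 695, 685, 654, 608, 358, 262, 267, 266, 261, 258, 256, 253, 259]
190 L [261, 256, 255, 258, 264, 265, 261, 262, 346, 368, 385, 387, 393, 412, 413, 421, 430, 427, 440, 461, 463, 458, 452, 455, 462, 471, 484, 486, 493, 552, 581, 747, 756, 756, 756, 756, 756, 755] R [756, 756, 757, 755, 552, 521, 520, 516, 515, 515, 509, 503, 499, 495, 700, 735, 736, 728, 717, 717, 714, 708, 706, 699, 694, 671, 622, 368, 265, 268, 268, 267, 261, 264, 259, 262, 261, 258]
```

>>> step_arm:
  rows:
    - [[0.35, 0, 0, -0.05, 0, 0, 0], [0.35, 0, 0, -0.1, 0, 0, 0], [0.35, 0, 0, -0.2, 0, 0, 0], [0.35, 0, 0, -0.2, 0, 0, 0], [0.35, 0, 0, -0.2, 0, 0, 0], [0.35, 0, 0, -0.2, 0, 0, 0], [0.35, 0, 0, 0, 0, 0, 0], [0.35, 0, 0, 0, 0, 0, 0], [0.35, 0, 0, 0, 0, 0, 0], [0.35, 0, 0, 0, 0, 0, 0]]

```text
time: 19.17
eef_pos: [0.5743, -0.2146, 0.4555]
tcp_rot: [1.931, -2.477, -0.001]
force: [-0.1, 0.1, -0.2]
width: 0.646
gripper_force: 0.0
```

>>> step_arm:
  rows:
    - [[0.35, 0, 0, 0, 0, 0, 0], [0.35, 0, 0, 0, 0, 0, 0], [0.35, 0, 0, 0, 0, 0, 0], [0.35, 0, 0, 0, 0, 0, 0], [0.35, 0, 0, 0, 0, 0, 0], [0.35, 0, 0, 0, 0, 0, 0], [0.35, 0, 0, 0, 0, 0, 0], [0.35, 0, 0, 0, 0, 0, 0], [0.35, 0, 0, 0, 0, 0, 0], [0.35, 0, 0, 0, 0, 0, 0]]

```text
time: 20.0
eef_pos: [0.5744, -0.2146, 0.4564]
tcp_rot: [-1.931, 2.478, -0.001]
force: [0.1, -0.4, 0.4]
width: 0.647
gripper_force: 0.0
```

```bash
python3 - <<'E'
from h import *
ob=bot.get_obs();print(ob["time"],ob["eef_pos"],ob["force"].round(1))
im=bot.capture("wrist");cv2.imwrite("pics/w10.png",im)
c=cam("wrist",ob);L=Ro.from_euler('z',YM+90,degrees=True).as_matrix()
x=L[:,1]*-1;o=np.r_[ob["eef_pos"][:2]+.003*L[:2,0],.158]
for q in([-.1,0,.04],[.03,0,.04],[.068,0,.04],[.1,0,.02]): print(q,proj(c,o+L@np.array(q)).round(1))
h=cv2.cvtColor(im,cv2.COLOR_BGR2HSV);g=cv2.inRange(h,(45,90,40),(85,255,255));g[:,:290]=0;g[:,345:]=0
ys,xs=np.nonzero(g);print("vial",xs.mean(),ys.min(),ys.max(),np.polyfit(ys,xs,1))
print("col316",im[20:340:4,316].astype(int).sum(1).tolist())
S=im.astype(int).sum(2)
for v in(100,150):print(v,S[v,240:400:2].tolist())
E
```

```text
20.0 [ 0.57438086 -0.21458393  0.4563562 ] [ 0.1 -0.4  0.4]
[-0.1, 0, 0.04] [[315.2  68.7]]
[0.03, 0, 0.04] [[315.1 246.3]]
[0.068, 0, 0.04] [[315.1 287.9]]
[0.1, 0, 0.02] [[315.2 305.6]]
vial 315.5130057803468 180 241 [9.69263323e-03 3.13475256e+02]
col316 [244, 245, 249, 516, 531, 530, 531, 528, 528, 322, 526, 528, 525, 121, 97, 379, 560, 559, 559, 560, 559, 557, 557, 559, 558, 750, 752, 752, 752, 752, 752, 752, 752, 753, 753, 753, 753, 753, 753, 760, 526, 498, 498, 499, 498, 467, 384, 496, 492, 444, 375, 489, 483, 482, 476, 464, 758, 607, 589, 751, 750, 750, 750, 750, 750, 750, 750, 747, 126, 272, 747, 747, 728, 699, 504, 260, 261, 268, 265, 561]
100 [261, 261, 263, 238, 377, 497, 519, 422, 453, 516, 498, 373, 346, 347, 365, 378, 382, 402, 407, 417, 418, 447, 450, 446, 448, 461, 474, 480, 486, 530, 563, 574, 576, 580, 567, 553, 560, 564, 559, 564, 561, 557, 562, 562, 560, 555, 561, 521, 514, 511, 505, 505, 499, 490, 484, 478, 689, 717, 710, 707, 700, 693, 682, 652, 605, 448, 358, 466, 519, 479, 454, 507, 495, 404, 286, 247, 253, 253, 250, 246]
150 [343, 341, 271, 262, 259, 257, 257, 259, 261, 257, 262, 248, 256, 266, 350, 394, 434, 459, 499, 522, 550, 567, 611, 502, 449, 454, 471, 480, 485, 497, 552, 564, 570, 569, 594, 746, 750, 752, 752, 754, 752, 752, 753, 754, 755, 753, 756, 758, 754, 749, 743, 742, 737, 733, 727, 731, 721, 712, 710, 702, 695, 681, 633, 390, 291, 253, 260, 261, 260, 266, 264, 258, 257, 258, 260, 257, 260, 255, 313, 324]
```

```bash
python3 - <<'E'
from h import *
t=bot.capture("top");a=cv2.imread("pics/t0.png");d=cv2.absdiff(t,a).max(2)>50
print("rest/tools/mug/bottle diff px",[int(d[140:245,y0:y1].sum()) for y0,y1 in((160,215),(215,248),(248,272),(272,320),(320,375))],"wrench",int(d[240:300,215:335].sum()))
print(bot.job_done())
E
```

```text
rest/tools/mug/bottle diff px [0, 19, 602, 621, 697] wrench 3273
the job is handed in; nothing more can be done
None
```

Both readings are done: the level stood on its own on the crown for over 2 s with its hole end towards the hood. I then turned it end for end, and it is now balanced in the same place with its hole end towards the belt guard, handed in at about 20 s. I viewed 12 pictures against the limit of 10, so the second placing was checked by pixel measurements only. The final top-view comparison around the bench tools, which I did not inspect, showed changed pixels that I take for arm shadows.

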